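Set up the stovetop toaster and hold a bread roll over it with tongs

ROBOT

A 6-joint arm with a two-finger parallel gripper is mounted at the origin on a cart in front of the work surface, level with it; the furniture and walls round the work are solid. World frame = base frame: x ahead of the robot, y to its left, z up, the work surface at z = 0. Lengths are in m, angles in rad, forces in N, time in s.
With the tool pointing down it reaches from about 0.375 to 0.9 m from the base axis. Payload 3.1 kg.
Tool frame: the origin (TCP) lies on the centre line of the jaws, within the pads' length; the fingertips stand robot.tip_reach ahead of it and the grasp point (between the pads) lies 8 mm behind it (robot.tip_reach is the distance from the TCP to the fingertips, in m); z points along the fingers, y is the line along which they close (so a half turn about z gives the same grasp; the last joint's range is limited). The gripper opens to 87 mm and grips with 3 to 60 N. Pads are 19 mm wide; open, the fingers measure 117 mm over their backs; the gripper's body (75 mm by 190 mm) begins 51 mm behind the grasp point.
Start: joints at [-1.317, 0.527, 1.433, -0, 1.181, -0.178], TCP at [0.262, -0.568, 0.209] pointing down, gripper open.
Joint ranges: [-3.08, 3.08], [-0.75, 2.2], [0.22, 2.44], [-1.43, 4.57], [0, 2.65], [-2.85, 2.85]. Speed limits (rad/s): [2.79, 2.79, 3.14, 3.14, 3.14, 3.14].

INTERFACE

Orientations are given as a unit quaternion [x, y, z, w].
In Python, from rig import robot gives the robot as it stands.
- The arm moves only by the tool jog_arm, never from a script. Its argument "motion" is one flat list of numbers, 7 for each row, row after row: the shift along the tool's x, y, z scaled (see below), then the turn, a rotation vector about the tool's x, y, z scaled (see below), then the gripper's target within -1 to 1 (shut at 1, half-way at 0, fully open at -1). In form: [x, y, z, rx, ry, rz, hand, x, y, z, rx, ry, rz, hand, ...]. A call has 1 to 12 rows; each row shifts and turns the commanded pose from where the row before left it, along the tool's axes as they then stand; what a row does not reach is not made up. The controller multiplies each number of a shift by 4 cm and each number of a turn by 4 degrees. A row lasts 1/8 s, in which the tool goes at most 62.5 mm and 10.7 degrees, less where a joint would pass 70% of its speed; a pose out of reach is approached as far as the arm can. A call with a number of a shift or a turn outside -1 to 1 is refused whole. A call with a gripper value outside its range is refused whole. The fingers move at their own pace and stop on an object; "grip_force" is the grip in N (left out, the last holds). Time passes only in rows, so rows that do not move let the fingers close. It gives the time, the measured TCP pose, the force, the opening and the grip force at its end, in the units of the state.
- robot.get_obs(): the state, without advancing time (a new reading comes with each control period).
- robot.camera(name): name is "scene" or "side" or "wrist"; returns the picture (420x560x3 uint8, blue, green, red); there is no depth.
- robot.calibration(name): a dict with "fx", "fy", "cx", "cy" (pixels), "dist_coeffs" ([k1, k2, p1, p2, k3] as OpenCV has them; the pictures are not rectified), "R" (3x3) and "t" (3): a world point X has camera coordinates R X + t; the wrist camera has in their place "T_tool_cam" (4x4, takes a point from camera to tool coordinates, whose origin is the TCP and whose axes are the flange's). Camera axes: x right, y down, z forward; pixel columns grow to the right and rows downward; lengths in m; the calibration is good to about 2 mm. A picture is of the moment at which its call begins: read the wrist's pose just before it. calibration takes no time and is no camera call.
- robot.hand_in(): hands the job in; it is judged then, once.
The state is a dict: "time": time; "q": joint angles; "joint_velocities": joint speeds; "joint_torque": joint torques, N m; "position": TCP position; "tool_rot": TCP orientation; "ft_force": force on the tool from outside, world axes, zero at the start; "moment": the same for the moment, N m; "grip_width": finger opening in m; "grip_force": force on a finger pad.
Only numpy, scipy, OpenCV 4.12 (cv2) and the standard library are available. Lean on these libraries where they do the work, as an engineer would, in place of code of your own. Each camera call takes 0.05 s, during which the arm holds its last target. There are 200 camera calls.

TASK

Set the toasting plate on its stand so that both pins come up through its holes and it lies flush, and let go of it. Then pick the bread roll off the wooden board with the tongs, never with the fingers, and finish holding it in the tongs over the middle of the plate, clear above the plate's lifting bar; keep holding, do not put it down. Leave the salt shaker, pepper mill and honey jar alone.

Things in the scene. Friction and masses are not known exactly. Their poses are not given: they have to be found in the camera images.
- stand_seat (a point): light grey steel stand, 120 x 86 mm (x, y), fixed to the hob, its flat top 22 mm above the hob. The point is the centre of that top. Two upright steel pins, 9 mm diameter and 13 mm tall with tapered tips, stand on the top at x = -42 and +42 mm of this frame, y = 0.
- plate_bar (a point): aluminium toasting plate, 110 x 80 x 6 mm (x, y, z), 160 g, loose, flat on the hob. The point lies in its lifting bar, over the plate's centre, 30 mm above the underside. The black bar runs along x: 44 mm long, 10 mm wide, 28 to 40 mm above the underside, on two 8 mm posts at x = -16 and +16 mm; pinch it across its width (along y).
- plate_underside (a point): centre of the toasting plate's underside, axes as for the bar; it coincides with the stand's seat point when home. Two through holes 14 mm wide at x = -42 and +42 mm, y = 0. It fits either way round.
- tongs_grip (a point): steel spring tongs, 210 mm long, 38 mm tall, 120 g, balancing at the grips, lying on the hob, arms side by side. Point: midway between the two teal grips, 19 mm above the underside; x points to the jaws, y across the arms. Each grip is a flat pad 44 mm long (x), 34 mm tall (2 to 36 mm above the underside); over their outsides the grips measure about 56 mm open, 41 mm closed on the roll.
- tongs_jaws (a point): midway between the jaws, 95 mm ahead of the grip point along x and at the same height. Each jaw is a teal shallow V plate 42 mm long (x) and 28 mm tall (5 to 33 mm above the underside); open, the clear gap between them is 63 mm at the narrowest.
- tongs_left (a joint): closing angle of one tongs arm, hinged 75 mm behind the grip point (the other mirrors it): 0 open, about 0.10 on the roll, 0.17 at its stop. Sprung open: starts to close when the grips are squeezed with 10 N, reaches the roll at about 11.5 N; squeezed with 5 to 9 N the tongs can be carried open; 22 to 35 N hold the roll.
- roll_center (a point): golden bread roll, round, 44 mm diameter, 38 mm tall, 45 g, loose on the wooden board, near its middle. The point is its centre, half-way up.
- stand: the stand; origin 22 mm below the seat point.
- board: wooden board, 100 x 100 x 14 mm, fixed to the hob; origin at the centre of its underside.
- roll: the bread roll; origin at the centre of its underside.
- plate: the toasting plate; origin at the centre of its underside.
- tongs: the tongs; origin on their underside below the grip point.
- salt_shaker: salt shaker, 44 mm diameter, 90 mm tall, behind the board; origin at the centre of its underside. Leave alone.
- pepper_mill: dark wooden pepper mill, 58 mm diameter, 150 mm tall, behind the board; origin at the centre of its underside. Leave alone.
- honey_jar: honey jar with grey lid, 63 mm diameter, 95 mm tall, behind the stand; origin at the centre of its underside. Leave alone.
Not all that is in view belongs to the job. What is meant by the roll is not black, and is the larger of those in its own colour.

How it is judged:
By the outcome, as a careful person would: the job done as asked, in the order asked, and still so for the second after the job is handed in, while the arm keeps its last pose, push and grip.
It also fails if it takes over 51 s, if anything falls off the work surface, if the arm or the gripper's body presses on something with over 40 N, if the wrist force passes 120 N, or if a joint passes its speed limit or range.

## Working session

There is one attempt and no reset: what is moved stays moved. The work goes in short steps, Python scripts to look and compute and a tool call to move; the robot and the scene stay as the last step left them, time stands still between calls to the robot, and variables do not carry over. Pictures are saved under pics/ and viewed, at most 10 in all, crops included, and the job is handed in when it is done.

Besides the shell and the picture viewer there is one more tool, called after "Emit:" in YAML: its name, and indented under it one key for each argument. jog_arm: Moves the arm, as the interface text tells. Shifts and turns lie within -1 to 1; 1 stands for 4 cm of shift or 4 degrees of turn. Its arguments: {"type":"object","properties":{"motion":{"type":"array","items":{"type":"number"}},"grip_force":{"type":"number"}},"required":["motion"]}

```bash
mkdir -p pics; ls; cat > h.py <<'E'
import numpy as np, cv2
from scipy.spatial.transform import Rotation as Ro
from rig import robot
def cam(name):
    o=robot.get_obs(); im=robot.camera(name); c=robot.calibration(name)
    K=np.array([[c['fx'],0,c['cx']],[0,c['fy'],c['cy']],[0,0,1.]]);d=np.array(c['dist_coeffs'],float)
    if 'R' in c: R=np.array(c['R']);t=np.array(c['t'])
    else:
        T=np.eye(4);T[:3,:3]=Ro.from_quat(o['tool_rot']).as_matrix();T[:3,3]=o['position']
        T=np.linalg.inv(T@np.array(c['T_tool_cam']));R=T[:3,:3];t=T[:3,3]
    return im,(K,d,R,t)
def ray(C,uv):
    K,d,R,t=C
    p=cv2.undistortPoints(np.array(uv,float).reshape(-1,1,2),K,d)[:,0]
    return -R.T@t,np.c_[p,np.ones(len(p))]@R
def plane(C,uv,z):
    o,D=ray(C,uv); return o+D*((z-o[2])/D[:,2])[:,None]
def proj(C,X):
    K,d,R,t=C
    return cv2.projectPoints(np.array(X,float).reshape(-1,1,3),cv2.Rodrigues(R)[0],t,K,d)[0][:,0]
E
python3 - <<'E'
from h import *
import pickle
print(robot.tip_reach)
o=robot.get_obs();print(o)
ims={n:cam(n) for n in('scene','side','wrist')}
pickle.dump(ims,open('i0.pkl','wb'))
for n in ims: cv2.imwrite(f'pics/{n}0.png',ims[n][0]); print(n,-ims[n][1][2].T@ims[n][1][3])
E
```

```text
pics
0.011
{'time': 0.0, 'q': array([-1.31752820e+00,  5.28443996e-01,  1.43389035e+00, -2.94801754e-05,
        1.18140920e+00, -1.78496326e-01]), 'joint_velocities': array([-0.00074484, -0.00089924, -0.00082214,  0.00033601, -0.00012118,
       -0.00012714]), 'joint_torque': array([ 3.70710786e-04, -4.40042388e+01, -1.76593190e+01,  6.32211403e-02,
        5.83368691e-02, -1.79822982e-04]), 'position': array([ 0.26137375, -0.56688651,  0.2084891 ]), 'tool_rot': array([ 9.76786026e-01,  2.14214618e-01, -5.38183377e-05, -1.07418669e-03]), 'ft_force': array([ 0.52651669,  0.28405387, -0.70646017]), 'moment': array([-0.01448928,  0.01833153,  0.02876758]), 'grip_force': 0.0, 'grip_width': 0.08671679534344638}
scene [0.22373375 0.64992085 0.70260044]
side [0.63338908 0.71549138 0.69747684]
wrist [ 0.32390515 -0.53773412  0.38395397]
```

View pics/scene0.png

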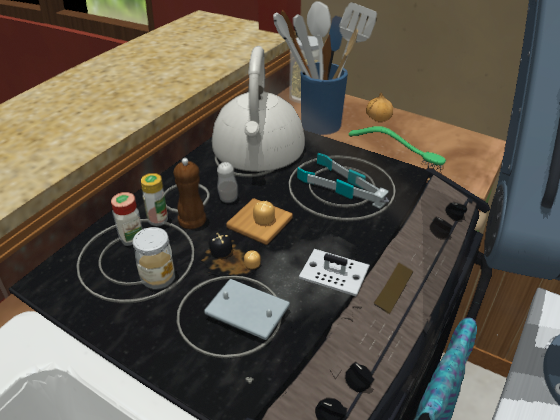

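View pics/side0.png

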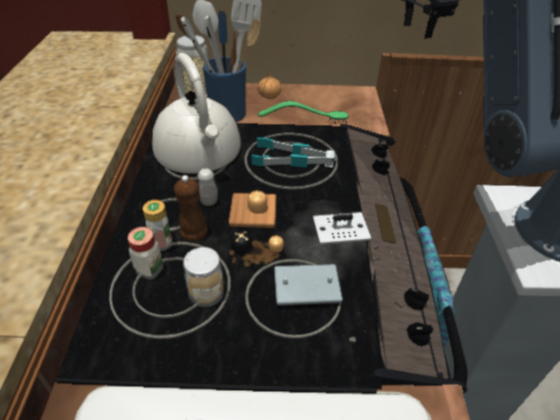

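```bash
python3 - <<'E'
import cv2
a=cv2.imread('pics/scene0.png')[148:338,195:405];b=cv2.imread('pics/side0.png')[125:312,225:375]
cv2.imwrite('pics/c1.png',cv2.resize(a,None,fx=3,fy=3,interpolation=cv2.INTER_CUBIC))
cv2.imwrite('pics/c2.png',cv2.resize(b,None,fx=3,fy=3,interpolation=cv2.INTER_CUBIC))
E
```

```text
(no output)
```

View pics/c1.png

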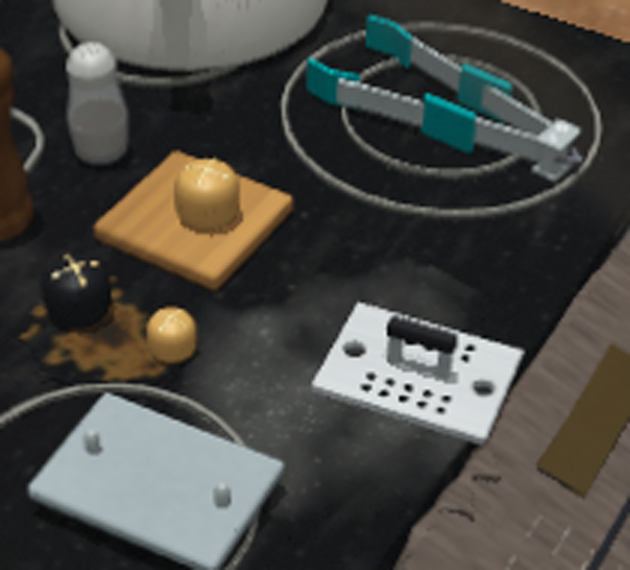

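View pics/c2.png

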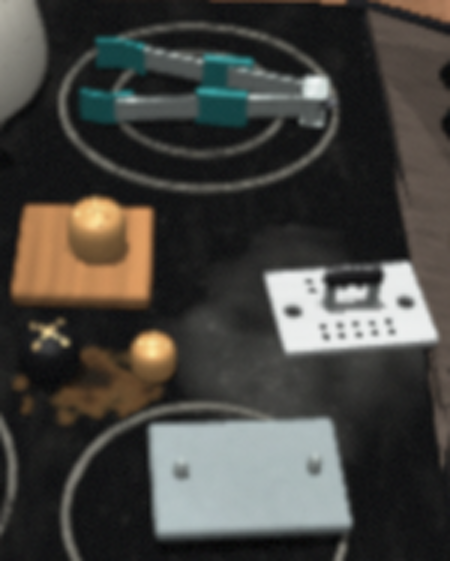

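```bash
cat > m.py <<'E'
from h import *
import pickle
ims=pickle.load(open('i0.pkl','rb'))
def rect(mask,C,z,seed):
    n,l,s,c=cv2.connectedComponentsWithStats(mask.astype(np.uint8))
    k=l[seed[1],seed[0]]
    if k==0: return 'seed0'
    ct=np.argwhere(l==k)[:,::-1]
    P=plane(C,ct,z)[:,:2].astype(np.float32)*1000
    r=cv2.minAreaRect(P); return k and (np.round(r[0],1),np.round(r[1],1),round(r[2],1),s[k],c[k].round(1))
seeds={'scene':dict(stand=(247,307),plate=(320,283),board=(240,222)),'side':dict(stand=(310,290),plate=(325,238),board=(240,218))}
offs={'scene':(195,148,3),'side':(225,125,3)}
man={'scene':dict(h1=(355,349),h2=(483,387),p1=(92,434),p2=(222,485)),'side':dict(h1=(293,311),h2=(405,302),p1=(181,462),p2=(314,455))}
for n in('scene','side'):
    im,C=ims[n];hsv=cv2.cvtColor(im,cv2.COLOR_BGR2HSV);H,S,V=cv2.split(hsv)
    for k,s in seeds[n].items(): print(n,k,hsv[s[1],s[0]])
    print('plate',rect((S<45)&(V>130),C,.006,seeds[n]['plate']))
    print('stand',rect((S<70)&(V>110),C,.022,seeds[n]['stand']))
    print('board',rect((H>8)&(H<18)&(S>120)&(V>90),C,.014,seeds[n]['board']))
    x0,y0,f=offs[n];g=lambda k:[((man[n][k][0]+.5)/f-.5+x0,(man[n][k][1]+.5)/f-.5+y0)]
    for k in man[n]: print(k,plane(C,g(k),.006 if k[0]=='h' else .035)[0].round(4))
    t=(H>80)&(H<100)&(S>120)&(V>60)
    N,l,s,c=cv2.connectedComponentsWithStats(t.astype(np.uint8))
    for i in range(1,N):
        if s[i,4]>20: print('teal',s[i],c[i].round(1),plane(C,[c[i]],.019)[0].round(4))
    g=(H>8)&(H<28)&(S>90)&(V>100)
    N,l,s,c=cv2.connectedComponentsWithStats(g.astype(np.uint8))
    for i in range(1,N):
        if s[i,4]>80: print('gold',s[i],c[i].round(1))
E
python3 m.py
```

```text
scene stand [ 96  22 182]
scene plate [ 98   9 113]
scene board [ 17 148 188]
plate seed0
stand (array([584.3, 171.3]), array([130.8, 104.6]), 5.3, array([ 205,  276,   85,   62, 2837], dtype=int32), array([247.3, 306.9]))
board (array([692.2, -30.1]), array([103. , 106.9]), 0.1, array([ 226,  198,   66,   46, 1364], dtype=int32), array([258.5, 222.2]))
h1 [0.5408 0.0169 0.006 ]
h2 [0.4584 0.0044 0.006 ]
p1 [0.6197 0.1822 0.035 ]
p2 [0.5374 0.1744 0.035 ]
teal [317 153  15  17 169] [324.1 160.2] [ 0.6801 -0.2854  0.019 ]
teal [297 167  18  16 133] [303.2 174. ] [ 0.6933 -0.2104  0.019 ]
teal [335 169  31  29 374] [347.6 183.8] [ 0.5918 -0.2303  0.019 ]
teal [451 318  26  38 389] [465.5 333.6] [0.2399 0.0393 0.019 ]
teal [ 416  346   49   74 1270] [443.9 385.6] [0.2378 0.1532 0.019 ]
gold [165  13  80  26 804] [208.5  25.7]
gold [  95   25  127   53 1580] [157.5  52.7]
gold [345  30  12  26  95] [350.8  43.1]
gold [247  37  37   8 133] [260.8  40.8]
gold [ 35  58  61  34 367] [64.1 77.2]
gold [   0   63  233   93 5208] [ 97.3 104.7]
gold [  0  78 249 169 599] [120.1 162.7]
gold [  0  
[... 1732 characters left out ...]
2   7 327] [435.   56.1]
gold [149  55  14  17 118] [155.3  62.9]
gold [ 237   74  153   62 5181] [315.7 104.2]
gold [  6  78 156 342 901] [ 78.6 257. ]
gold [ 14  81 151 339 905] [ 81.1 266.8]
gold [  0 104  14  19 101] [  5.3 115.2]
gold [ 229  190   47   36 1428] [252.8 208.6]
gold [142 200  23  18 236] [153.  208.4]
gold [131 228  23  16  82] [141.8 234.9]
gold [268 235  16  16 184] [275.4 242.6]
gold [  0 256  19  26 141] [  6.9 268.5]
gold [ 45 257  19  25 133] [ 55.3 264.5]
gold [189 274  30  21 209] [204.8 283. ]
gold [  0 297  12  14 101] [  3.8 302.1]
gold [   0  300   38   89 1275] [ 13.2 335.9]
gold [ 377  384   92   36 1698] [437.4 399.8]
gold [ 59 386  40  34 573] [ 74.1 401.9]
```

Emit:
jog_arm:
  motion: [0,0,0.5,0,0,1,-1,0,0,0.5,0,0,1,-1,0,0,0.5,0,0,1,-1,0,0,0.5,0,0,1,-1,0.58,-0.95,0,0,0,0,-1,0.58,-0.95,0,0,0,0,-1,0.58,-0.95,0,0,0,0,-1,0.58,-0.95,0,0,0,0,-1,0.58,-0.95,0,0,0,0,-1,0.58,-0.95,0,0,0,0,-1,0.58,-0.95,0,0,0,0,-1,0.58,-0.95,0,0,0,0,-1]

```text
time: 1.65
position: [0.3993, -0.2377, 0.1294]
tool_rot: [0.997, 0.076, 0.0, 0.0]
ft_force: [0.6, -0.0, 0.3]
grip_width: 0.087
grip_force: 0.0
```

Emit:
jog_arm:
  motion: [0.58,-0.95,0,0,0,0,-1,0.58,-0.95,0,0,0,0,-1,0.58,-0.95,0,0,0,0,-1,0.58,-0.95,0,0,0,0,-1,0.58,-0.95,0,0,0,0,-1,0.55,-1,0,0,0,0,-1,0,0,0,0,0,0,-1,0,0,0,0,0,0,-1]

```text
time: 2.65
position: [0.4999, 0.0093, 0.1293]
tool_rot: [0.997, 0.077, -0.0, 0.0]
ft_force: [0.7, -0.4, 0.6]
grip_width: 0.0874
grip_force: 0.0
```

```bash
cat >> h.py <<'E'
def st():
    o=robot.get_obs();M=Ro.from_quat(o['tool_rot']).as_matrix()
    print('t',round(o['time'],2),'p',o['position'].round(4),'yaw',np.degrees(np.arctan2(M[1,0],M[0,0])).round(2),'zax',M[:,2].round(3),'F',o['ft_force'].round(1),'w',round(o['grip_width'],4),'gf',round(o['grip_force'],1),'q6',o['q'][5].round(2))
    return o['position'],M
def go(X,yaw):
    "shift in tool axes (units of 4cm) after turning to yaw; turn in units of 4 deg"
    p,M=st();y=np.radians(yaw);c,s=np.cos(y),np.sin(y)
    T=np.array([[c,s,0],[s,-c,0],[0,0,-1]]).T
    print('units',(T.T@(np.array(X)-p)/.04).round(3),'turn',((np.degrees(np.arctan2(M[1,0],M[0,0]))-yaw)/4).round(3))
E
python3 - <<'E'
from h import *
import pickle
st()
w=cam('wrist');pickle.dump(w,open('w1.pkl','wb'));cv2.imwrite('pics/w1.png',w[0])
E
```

```text
t 2.65 p [0.4999 0.0093 0.1293] yaw 8.79 zax [-0.001 -0.    -1.   ] F [ 0.7 -0.4  0.6] w 0.0874 gf 0.0 q6 1.21
```

View pics/w1.png

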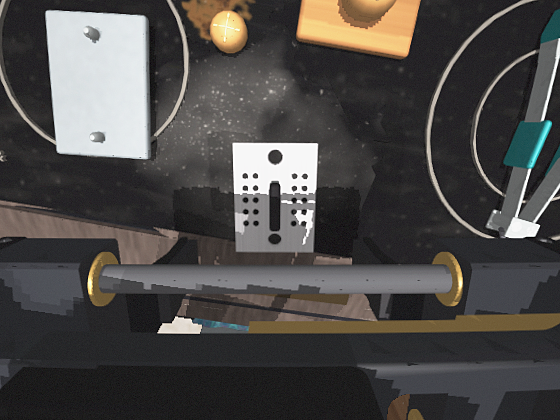

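```bash
python3 - <<'E'
from h import *
import pickle
im,C=pickle.load(open('w1.pkl','rb'))
g=cv2.cvtColor(im,cv2.COLOR_BGR2GRAY)
def blob(x,y,r,f):
    s=g[y-r:y+r+1,x-r:x+r+1]; m=f(s); yy,xx=np.nonzero(m); return [xx.mean()+x-r,yy.mean()+y-r]
hs=[blob(275,157,10,lambda s:s<120),blob(275,239,7,lambda s:s<120)]
bar=blob(274,206,26,lambda s:s<60)
P=plane(C,hs,.006);print(hs,P.round(4),P.mean(0).round(4),np.linalg.norm(P[0]-P[1]),np.degrees(np.arctan2(*(P[0]-P[1])[1::-1])))
P=plane(C,[(91,32),(97,137)],.034);print(P.round(4),P.mean(0).round(4),np.linalg.norm(P[0]-P[1]),np.degrees(np.arctan2(*(P[0]-P[1])[1::-1])))
P=plane(C,[(274.5,183),(275,232),(274.5,206)],.04);print(P.round(4))
go([.5005,.0103,.026],8.7)
E
```

```text
[[np.float64(274.5882352941176), np.float64(156.54901960784315)], [np.float64(274.21804511278197), np.float64(238.66917293233084)]] [[0.5407 0.0162 0.006 ]
 [0.4584 0.0039 0.006 ]] [0.4996 0.01   0.006 ] 0.08314147998176798 8.502274396477207
[[0.6194 0.1769 0.034 ]
 [0.537  0.1702 0.034 ]] [0.5782 0.1736 0.034 ] 0.0826723480856068 4.661042121271324
[[0.5214 0.0133 0.04  ]
 [0.4773 0.006  0.04  ]
 [0.5011 0.0101 0.04  ]]
t 2.7 p [0.4998 0.0088 0.1293] yaw 8.72 zax [-0.001 -0.    -1.   ] F [-0.1  0.2  0.5] w 0.087 gf 0.0 q6 1.21
units [ 0.022 -0.035  2.582] turn 0.005
```

Emit:
jog_arm:
  motion: [0.02,-0.03,0.8,0,0,0,-1,0,0,0.8,0,0,0,-1,0,0,0.6,0,0,0,-1,0,0,0.38,0,0,0,-1,0,0,0,0,0,0,1,0,0,0,0,0,0,1,0,0,0,0,0,0,1,0,0,0,0,0,0,1,0,0,0,0,0,0,1,0,0,0,0,0,0,1]
  grip_force: 30

```text
time: 3.95
position: [0.501, 0.0107, 0.0264]
tool_rot: [0.997, 0.076, 0.0, 0.0]
ft_force: [-0.7, 0.5, 0.0]
grip_width: 0.0352
grip_force: 0.0
```

Emit:
jog_arm:
  motion: [0,0,0,0,0,0,1,0,0,0,0,0,0,1,0,0,0,0,0,0,1,0,0,0,0,0,0,1,0,0,-0.3,0,0,0,1,0,0,-0.8,0,0,0,1,0,0,-0.8,0,0,0,1,0,0,-0.7,0,0.0,0.9,1]

```text
time: 4.95
position: [0.5011, 0.0106, 0.1318]
tool_rot: [0.999, 0.044, 0.0, 0.0]
ft_force: [-0.2, -0.5, 0.3]
grip_width: 0.0002
grip_force: 0.0
```

```bash
python3 -c "
from h import *
go([.45,.174,.13],5)"
```

```text
t 4.95 p [0.5011 0.0106 0.1318] yaw 5.04 zax [ 0.001 -0.    -1.   ] F [-0.2 -0.5  0.3] w 0.0002 gf 0.0 q6 1.28
units [-0.916 -4.181  0.045] turn 0.009
```

```bash
python3 - <<'E'
from h import *
import pickle
w=cam('wrist');s=cam('scene');pickle.dump((w,s),open('w2.pkl','wb'))
a=w[0][:300];b=cv2.resize(s[0][190:350,190:470],None,fx=2,fy=2)
cv2.imwrite('pics/w2.png',np.vstack([a,b[:300]]))
E
```

```text
(no output)
```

View pics/w2.png

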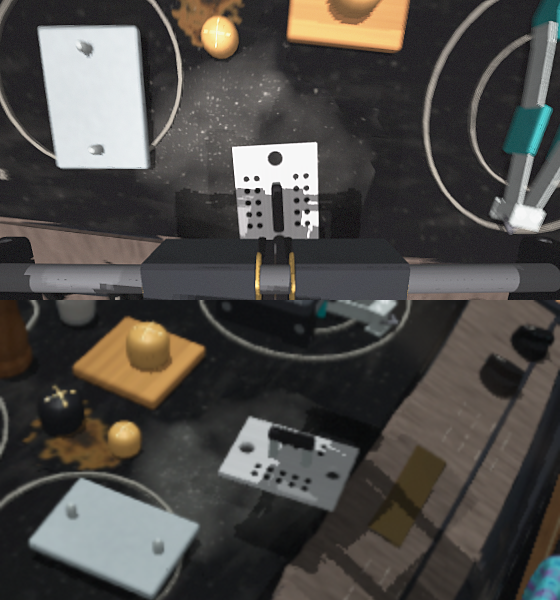

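```bash
python3 - <<'E'
from h import *
import pickle
w,s=pickle.load(open('w2.pkl','rb'))
print(plane(w[1],[(275,158)],.006).round(4),plane(w[1],[(277,183),(277,231)],.04).round(4))
print(plane(s[1],[(190+247/2,190+148/2),(190+332.5/2,190+175/2)],.006).round(4))
p,M=st();print(proj(w[1],[p,p+M[:,2]*.011]))
go([.5008,.0103,.024],8.7)
E
```

```text
[[0.5408 0.0141 0.006 ]] [[0.5226 0.0108 0.04  ]
 [0.4787 0.0069 0.04  ]]
[[0.54   0.0164 0.006 ]
 [0.4565 0.0057 0.006 ]]
t 5.05 p [0.5032 0.0102 0.1334] yaw 5.12 zax [ 0.007 -0.001 -1.   ] F [0.6 0.1 0.2] w 0.0004 gf 0.0 q6 1.28
[[276.2625948  242.40801586]
 [276.2087627  236.02770872]]
t 5.05 p [0.5032 0.0102 0.1334] yaw 5.12 zax [ 0.007 -0.001 -1.   ] F [0.6 0.1 0.2] w 0.0004 gf 0.0 q6 1.28
units [-0.06  -0.011  2.734] turn -0.896
```

Emit:
jog_arm:
  motion: [0,0,0,0,0,-0.9,-0.2,0,0,0,0,0,0,-0.2,0,0,0,0,0,0,-0.2,0,0,0,0,0,0,-0.2]

```text
time: 5.55
position: [0.5007, 0.0107, 0.1299]
tool_rot: [0.997, 0.076, -0.0, -0.0]
ft_force: [0.3, -0.0, 0.8]
grip_width: 0.0326
grip_force: 0.0
```

Emit:
jog_arm:
  motion: [0,0,0.8,0,0,0.5,0,0,0,0.8,0,0,0,0,0,0,0.7,0,0,0,0,0,0,0.38,0,0,0,0,0,0,0,0,0,0,0]
  grip_force: 40

```text
time: 6.18
position: [0.5003, 0.0108, 0.0222]
tool_rot: [0.998, 0.059, -0.001, -0.0]
ft_force: [-1.0, -0.2, -0.3]
grip_width: 0.0437
grip_force: 0.0
```

Emit:
jog_arm:
  motion: [0,0,0,0,0,0,1,0,0,0,0,0,0,1,0,0,0,0,0,0,1,0,0,0,0,0,0,1,0,0,0,0,0,0,1,0,0,0,0,0,0,1]
  grip_force: 40

```text
time: 6.92
position: [0.5013, 0.0104, 0.0235]
tool_rot: [0.998, 0.059, 0.0, 0.0]
ft_force: [-0.1, -1.4, 4.9]
grip_width: 0.009
grip_force: 40.0
```

Emit:
jog_arm:
  motion: [0,0,-0.1,0,0,0,1,0,0,-0.2,0,0,0,1,0,0,-0.3,0,0,0,1,0,0,-0.5,0,0,0,1]

```text
time: 7.42
position: [0.5004, 0.0109, 0.0675]
tool_rot: [0.998, 0.059, -0.001, -0.0]
ft_force: [0.6, 0.5, -1.3]
grip_width: 0.0087
grip_force: 40.0
```

Emit:
jog_arm:
  motion: [0,0,-0.7,0,0,0,1,0,-0.3,-0.7,0,0,0,1,-0.1,-0.8,0,0,0,0,1,-0.1,-0.8,0,0,0,0,1,-0.1,-0.8,0,0,0,0,1,-0.1,-0.8,0,0,0,0,1,-0.1,-0.5,0,0,0,0,1,0,-0.2,0,0,0,0,1,0,0,0,0,0,0,1]

```text
time: 8.55
position: [0.4615, 0.1753, 0.1234]
tool_rot: [0.998, 0.059, 0.0, 0.0]
ft_force: [-0.6, -0.3, -1.5]
grip_width: 0.0088
grip_force: 40.0
```

```bash
python3 - <<'E'
from h import *
import pickle
st()
w=cam('wrist');pickle.dump(w,open('w3.pkl','wb'))
st();cv2.imwrite('pics/w3.png',w[0])
E
```

```text
t 8.55 p [0.4615 0.1753 0.1234] yaw 6.79 zax [ 0.001 -0.    -1.   ] F [-0.6 -0.3 -1.5] w 0.0088 gf 40.0 q6 1.59
t 8.6 p [0.4617 0.1749 0.1233] yaw 6.75 zax [ 0.001 -0.    -1.   ] F [ 0.5 -0.  -2.1] w 0.0089 gf 40.0 q6 1.59
```

View pics/w3.png

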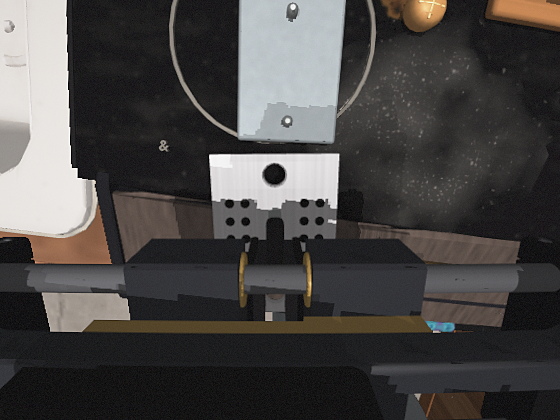

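```bash
python3 - <<'E'
from h import *
import pickle
im,C=pickle.load(open('w3.pkl','rb'))
P=plane(C,[(292.5,12),(287.5,121)],.035);d=P[0]-P[1];print(P.round(4),P.mean(0).round(4),np.linalg.norm(d),np.degrees(np.arctan2(d[1],d[0])))
Q=plane(C,[(209,154),(339.5,153),(274.2,174),(212,247),(338.5,247)],.1058);print(Q.round(4))
for a,b in((0,1),(3,0),(4,1)):
    d=Q[b]-Q[a];print(np.linalg.norm(d),np.degrees(np.arctan2(d[1],d[0])))
# bright pin tips
g=cv2.cvtColor(im,cv2.COLOR_BGR2GRAY)
E
```

```text
[[0.6163 0.1804 0.035 ]
 [0.5358 0.174  0.035 ]] [0.5761 0.1772 0.035 ] 0.08076289283248207 4.593247892718476
[[0.5091 0.2222 0.1058]
 [0.5192 0.1424 0.1058]
 [0.5015 0.1808 0.1058]
 [0.4481 0.2162 0.1058]
 [0.4581 0.1325 0.1058]]
0.08038488541903063 -82.79129028233041
0.06125731399961738 5.5603102227508705
0.061921711266147386 9.197263096624173
```

```bash
python3 - <<'E'
from h import *
import pickle
im,C=pickle.load(open('w3.pkl','rb'))
g=cv2.cvtColor(im,cv2.COLOR_BGR2GRAY)
print(g[0:26,282:304]);print(g[108:134,278:300])
# stand edges by gradient
def ed(line,sgn): return np.argmax(sgn*np.diff(cv2.GaussianBlur(line.astype(np.float32).reshape(1,-1),(5,1),0)[0]))+.5
L=[(225+ed(g[r,225:255],1),r) for r in (20,50,80)];R=[(320+ed(g[r,320:360],-1),r) for r in (20,50,80)]
B=[(c,125+ed(g[125:152,c],-1)) for c in (255,270,305,320)]
for n,X in(('L',L),('R',R),('B',B)): print(n,X,plane(C,X,.022).round(4).tolist())
E
```

```text
[[193 192 194 193 191 190 190 190 192 190 192 191 191 192 191 191 193 191
  191 191 188 191]
 [192 194 192 194 187 191 192 192 194 197 198 197 194 194 191 192 191 191
  192 192 192 190]
 [192 193 193 193 195 193 193 195 196 202 132 164 190 197 197 195 192 192
  191 192 190 191]
 [191 194 193 191 191 195 196 166 100  98 109 120 102 108 182 197 193 192
  192 191 191 193]
 [190 192 194 191 194 196 157  98 112 182 210 237 183 112 120 196 196 193
  192 194 193 191]
 [194 192 191 191 196 174 103 111 160 243 242 241 250 180 100 128 198 195
  192 192 191 191]
 [193 192 192 193 203 144 105 110 198 242 236 238 249 216 103  88 178 199
  192 192 191 193]
 [193 192 191 194 199 116 103 117 189 245 239 241 250 202 103  93 163 199
  193 191 191 191]
 [191 193 191 195 187 107 104 112 149 240 248 250 246 143 105  94 140 190
  194 190 189 192]
 [190 191 192 199 175  97  99 104 109 176 238 235 162  99 104  87 124 168
  196 188 192 193]
 [191 192 195 201 167  93  95 106 112 116 115  84  71 108 101  87 141 168
  194 191 191 193]
 [191 193 192 200 149  86  89  99 109 116  83  76  76 104  96  83 159 171
  1
[... 3551 characters left out ...]
 [171 172 172 169 169 168 169 169 170 169 169 173 170 168 170 169 170 171
  172 170 170 172]
 [173 171 168 167 168 170 169 170 170 172 173 172 170 170 171 169 169 172
  171 170 171 171]]
L [(np.float64(238.5), 20), (np.float64(238.5), 50), (np.float64(237.5), 80)] [[0.6097, 0.2226, 0.022], [0.5874, 0.2206, 0.022], [0.5642, 0.2192, 0.022]]
R [(np.float64(343.5), 20), (np.float64(341.5), 50), (np.float64(338.5), 80)] [[0.6199, 0.1387, 0.022], [0.5975, 0.1367, 0.022], [0.5743, 0.1353, 0.022]]
B [(255, np.float64(139.5)), (270, np.float64(140.5)), (305, np.float64(142.5)), (320, np.float64(142.5))] [[0.5173, 0.1997, 0.022], [0.518, 0.1866, 0.022], [0.5199, 0.156, 0.022], [0.5215, 0.1429, 0.022]]
```

```bash
python3 -c "
from h import *
go([.5802,.1768,.075],3.85)"
```

```text
t 8.6 p [0.4617 0.1749 0.1233] yaw 6.75 zax [ 0.001 -0.    -1.   ] F [ 0.5 -0.  -2.1] w 0.0089 gf 40.0 q6 1.59
units [2.959 0.152 1.209] turn 0.725
```

Emit:
jog_arm:
  motion: [0,0,0,0,0,0.72,1,0.5,0.05,0,0,0,0,1,0.7,0.05,0,0,0,0,1,0.7,0.05,0,0,0,0,1,0.7,0,0.3,0,0,0,1,0.36,0,0.5,0,0,0,1,0,0,0.4,0,0,0,1,0,0,0,0,0,0,1]

```text
time: 9.6
position: [0.5774, 0.1762, 0.0732]
tool_rot: [0.999, 0.033, -0.003, 0.0]
ft_force: [-0.2, -0.1, -1.6]
grip_width: 0.0087
grip_force: 40.0
```

```bash
python3 - <<'E'
from h import *
import pickle
go([.5802,.1768,.075],3.85)
s=cam('scene');w=cam('side');pickle.dump((s,w),open('w4.pkl','wb'))
a=cv2.resize(s[0][230:350,190:330],None,fx=4,fy=4);b=cv2.resize(w[0][230:330,250:360],None,fx=4,fy=4)
h=np.zeros((480,1000,3),np.uint8);h[:,:560]=a;h[:400,560:]=b;cv2.imwrite('pics/w4.png',h[:,:])
cv2.imwrite('pics/w4.png',cv2.resize(h,(800,384)))
E
```

```text
t 9.6 p [0.5774 0.1762 0.0732] yaw 3.81 zax [-0.006 -0.001 -1.   ] F [-0.2 -0.1 -1.6] w 0.0087 gf 40.0 q6 1.62
units [ 0.07  -0.01  -0.044] turn -0.01
```

View pics/w4.png

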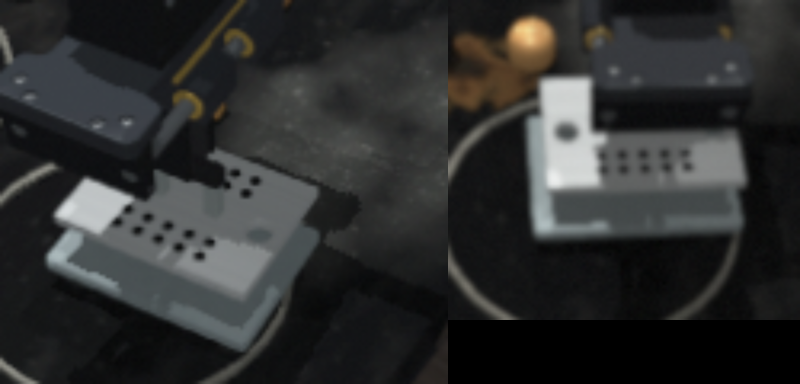

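Emit:
jog_arm:
  motion: [0,0,0,0,0,0,1,0,0,0,0,0,0,1]

```text
time: 9.95
position: [0.5801, 0.1773, 0.0759]
tool_rot: [0.999, 0.034, 0.001, -0.0]
ft_force: [-0.0, 0.2, -1.4]
grip_width: 0.0089
grip_force: 40.0
```

Emit:
jog_arm:
  motion: [0,0.01,0.25,0,0,0,1,0,0,0.2,0,0,0,1,0,0,0.15,0,0,0,1,0,0,0,0,0,0,1]

```text
time: 10.45
position: [0.5792, 0.1767, 0.0501]
tool_rot: [0.999, 0.034, -0.001, 0.0]
ft_force: [-0.8, 0.1, -1.3]
grip_width: 0.0089
grip_force: 40.0
```

Emit:
jog_arm:
  motion: [0,0,0.1,0,0,0,1,0,0,0.05,0,0,0,1,0,0,0,0,0,0,1]

```text
time: 10.82
position: [0.5799, 0.1768, 0.0456]
tool_rot: [0.999, 0.034, 0.0, -0.0]
ft_force: [-1.0, -0.5, 1.9]
grip_width: 0.0087
grip_force: 40.0
```

Emit:
jog_arm:
  motion: [0,0,0.02,0,0,0,1,0,0,0,0,0,0,-0.4,0,0,0,0,0,0,-0.4,0,0,0,0,0,0,-0.4,0,0,0,0,0,0,-0.4,0,0,-0.4,0,0,0,-1,0,0,-0.8,0,0,0,-1,0,0,-0.8,0,0,0,-1]

```text
time: 11.82
position: [0.58, 0.1768, 0.1259]
tool_rot: [0.999, 0.034, 0.0, -0.0]
ft_force: [0.0, -1.0, -0.2]
grip_width: 0.0708
grip_force: 0.0
```

```bash
python3 - <<'E'
from h import *
import pickle
im,C=pickle.load(open('i0.pkl','rb'))['scene']
st()
# stand/hill positions of obstacles + tongs: axis estimate, roll both views
ims=pickle.load(open('i0.pkl','rb'))
im,C=ims['side']
print('pepper',plane(C,[(192,237)],0)[0],'salt',plane(C,[(207,203)],0)[0],'kettle spout',plane(C,[(213,132)],.1)[0])
for n in('scene','side'):
    im,C=ims[n]
    x0,y0,f=dict(scene=(195,148,3),side=(225,125,3))[n]
    pts=dict(scene=[(208,193),(556,148),(447,121),(485,88)],side=[(98,230),(314,100),(222,107),(228,70)])[n]
    for p,z in zip(pts,(.033,.02,.02,.02)): print(n,plane(C,[(p[0]/f+x0,p[1]/f+y0)],z)[0].round(4))
E
```

```text
t 11.82 p [0.58   0.1768 0.1259] yaw 3.86 zax [ 0.  0. -1.] F [ 0.  -1.  -0.2] w 0.0708 gf 0.0 q6 1.62
pepper [0.82107547 0.04763285 0.        ] salt [ 8.04336980e-01 -6.20606632e-02  1.11022302e-16] kettle spout [ 0.80137755 -0.20565684  0.1       ]
scene [ 0.6828 -0.035   0.033 ]
scene [ 0.5102 -0.2228  0.02  ]
scene [ 0.5906 -0.2098  0.02  ]
scene [ 0.5851 -0.2624  0.02  ]
side [ 0.6854 -0.0344  0.033 ]
side [ 0.5136 -0.2227  0.02  ]
side [ 0.5916 -0.2089  0.02  ]
side [ 0.5859 -0.2632  0.02  ]
```

```bash
python3 -c "
from h import *
go([.52,-.23,.15],-8)"
```

```text
t 11.82 p [0.58   0.1768 0.1259] yaw 3.86 zax [ 0.  0. -1.] F [ 0.  -1.  -0.2] w 0.0708 gf 0.0 q6 1.62
units [-0.07  10.279 -0.602] turn 2.965
```

Emit:
jog_arm:
  motion: [0,0,-0.3,0,0,1,-1,0,0,-0.3,0,0,1,-1,0,0.3,0,0,0,0.97,-1,-0.07,1,0,0,0,0,-1,0,1,0,0,0,0,-1,0,1,0,0,0,0,-1,0,1,0,0,0,0,-1,0,1,0,0,0,0,-1,0,1,0,0,0,0,-1,0,1,0,0,0,0,-1,0,1,0,0,0,0,-1,0,1,0,0,0,0,-1]

```text
time: 13.32
position: [0.5261, -0.1928, 0.1495]
tool_rot: [0.998, -0.07, 0.001, 0.0]
ft_force: [0.3, -0.0, -0.1]
grip_width: 0.0871
grip_force: 0.0
```

Emit:
jog_arm:
  motion: [0,0.98,0,0,0,0,-1,0,0,0,0,0,0,-1,0,0,0,0,0,0,-1,0,0,0,0,0,0,-1]

```text
time: 13.82
position: [0.5205, -0.2288, 0.1485]
tool_rot: [0.998, -0.069, -0.0, -0.0]
ft_force: [0.1, -0.3, 0.2]
grip_width: 0.0867
grip_force: 0.0
```

```bash
python3 - <<'E'
from h import *
import pickle
st()
w=cam('wrist');s=cam('scene');d=cam('side');pickle.dump((w,s,d),open('w5.pkl','wb'))
a=np.zeros((600,800,3),np.uint8);a[:300,:560]=w[0][:300]
a[300:,:400]=cv2.resize(s[0][260:350,190:310],(400,300));a[300:,400:]=cv2.resize(d[0][240:330,250:370],(400,300))
cv2.imwrite('pics/w5.png',a)
E
```

```text
t 13.82 p [ 0.5205 -0.2288  0.1485] yaw -7.94 zax [-0.  0. -1.] F [ 0.1 -0.3  0.2] w 0.0867 gf 0.0 q6 1.1
```

View pics/w5.png

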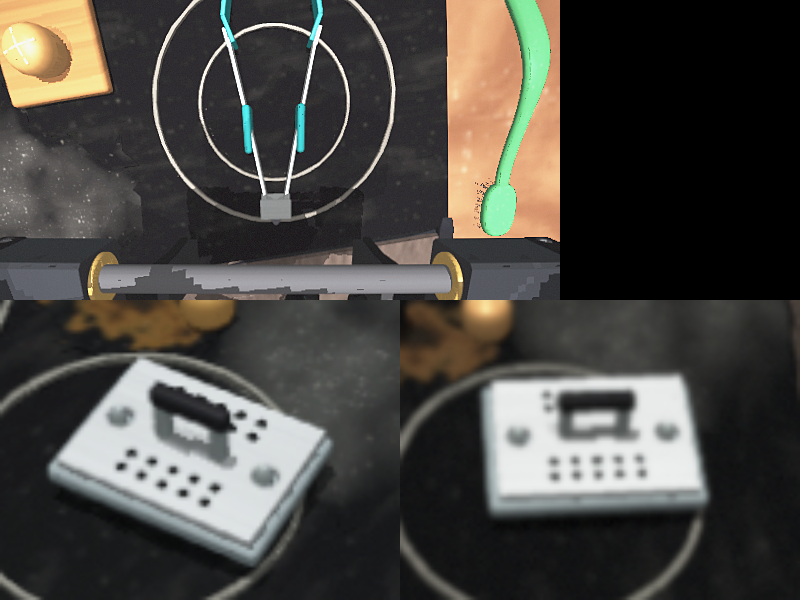

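```bash
python3 - <<'E'
from h import *
import pickle
w,s,d=pickle.load(open('w5.pkl','rb'));im,C=w
H,S,V=cv2.split(cv2.cvtColor(im,cv2.COLOR_BGR2HSV))
m=((H>80)&(H<100)&(S>110)&(V>90)).astype(np.uint8)
N,l,st_,c=cv2.connectedComponentsWithStats(m)
for i in range(1,N):
    if st_[i,4]>60: print(st_[i],c[i].round(1),plane(C,[c[i]],.036)[0].round(4))
print('grip ends',plane(C,[(248,104),(248,153),(301,104),(301,153)],.036).round(4).tolist())
print('hinge',plane(C,[(276,207)],.038).round(4), 'gripmid',plane(C,[(274.5,128.5)],.036).round(4),'jawedge',plane(C,[(233,42),(317,42)],.033).round(4).tolist())
# roll: triangulate silhouette centres scene/side from hue split vs board
for n,(im,C),box in(('scene',s,(250,196,278,232)),('side',d,(246,188,270,216))):
    h=cv2.cvtColor(im,cv2.COLOR_BGR2HSV);x0,y0,x1,y1=box
    print(n,'board/roll hsv',h[222,238] if n=='scene' else h[218,238], h[214,262] if n=='scene' else h[203,258])
go([.588,-.236,.011],-8)
E
```

```text
[220   0  18  49 272] [227.   19.3] [ 0.681  -0.2108  0.036 ]
[307   0  16  48 267] [315.4  18.8] [ 0.6711 -0.284   0.036 ]
[295 103  10  50 414] [300.1 126.4] [ 0.5859 -0.2608  0.036 ]
[242 104  11  50 403] [247.  127.4] [ 0.5917 -0.2133  0.036 ]
grip ends [[0.6114, -0.2175, 0.036], [0.569, -0.2107, 0.036], [0.6049, -0.2639, 0.036], [0.5623, -0.2588, 0.036]]
hinge [[ 0.5153 -0.2291  0.038 ]] gripmid [[ 0.5873 -0.2377  0.036 ]] jawedge [[0.6638, -0.2126, 0.033], [0.6538, -0.2838, 0.033]]
scene board/roll hsv [ 17 145 192] [ 18 144 161]
side board/roll hsv [ 14 139 192] [ 16 135 162]
t 13.97 p [ 0.5207 -0.229   0.1484] yaw -7.93 zax [-0.  0. -1.] F [ 0.5  0.3 -0.4] w 0.0869 gf 0.0 q6 1.1
units [ 1.691 -0.061  3.434] turn 0.017
```

Emit:
jog_arm:
  motion: [0.6,0,0,0,0,-0.15,-1,0.7,0,0.3,0,0,0,-1,0.39,0,0.7,0,0,0,-1,0,0,0.8,0,0,0,-1,0,0,0.7,0,0,0,-1,0,0,0.5,0,0,0,-1,0,0,0.3,0,0,0,-1,0,0,0,0,0,0,1,0,0,0,0,0,0,1,0,0,0,0,0,0,1,0,0,0,0,0,0,1,0,0,0,0,0,0,1]
  grip_force: 7

```text
time: 15.48
position: [0.5881, -0.2392, 0.0171]
tool_rot: [0.998, -0.065, 0.001, 0.0]
ft_force: [-0.5, 0.8, 3.7]
grip_width: 0.056
grip_force: 7.0
```

Emit:
jog_arm:
  motion: [0,0,-0.1,0,0,0,1,0,0,-0.3,0,0,0,1,0,0,-0.5,0,0,0,1,0,0,-0.7,0,0,-0.3,1,-0.2,0,-0.6,0,0,-0.5,1,-0.6,-0.2,-0.3,0,0,-0.5,1,-0.7,-0.5,0,0,0,-0.5,1,-0.5,-0.8,0,0,0,0,1,-0.2,-0.9,0,0,0,0,1,0,-0.9,0,0,0,0,1,0,-0.8,0,0,0,0,1,0,-0.6,0,0,0,0,1]
  grip_force: 7

```text
time: 16.98
position: [0.5019, -0.0462, 0.1177]
tool_rot: [1.0, -0.002, 0.001, 0.0]
ft_force: [1.5, -0.3, -1.3]
grip_width: 0.0557
grip_force: 7.0
```

Emit:
jog_arm:
  motion: [0,-0.3,0,0,0,0,1,0,0,0,0,0,0,1,0,0,0,0,0,0,1]

```text
time: 17.35
position: [0.5022, -0.0362, 0.1166]
tool_rot: [1.0, -0.002, 0.0, 0.0]
ft_force: [-0.6, -0.4, -0.6]
grip_width: 0.0555
grip_force: 7.0
```

```bash
python3 - <<'E'
from h import *
import pickle
st()
w=cam('wrist');d=cam('side');pickle.dump((w,d),open('w6.pkl','wb'))
p,M=st()
a=np.zeros((600,800,3),np.uint8);a[:420,:560]=w[0];a[420:,:]=0
b=cv2.resize(d[0][130:290,200:360],(240,240));a[:240,560:]=b
cv2.imwrite('pics/w6.png',a[:420])
E
```

```text
t 17.35 p [ 0.5022 -0.0362  0.1166] yaw -0.25 zax [ 0.001 -0.001 -1.   ] F [-0.6 -0.4 -0.6] w 0.0555 gf 7.0 q6 1.28
t 17.45 p [ 0.502  -0.0362  0.1163] yaw -0.28 zax [ 0. -0. -1.] F [ 0.5  0.2 -0.9] w 0.0557 gf 7.0 q6 1.28
```

View pics/w6.png

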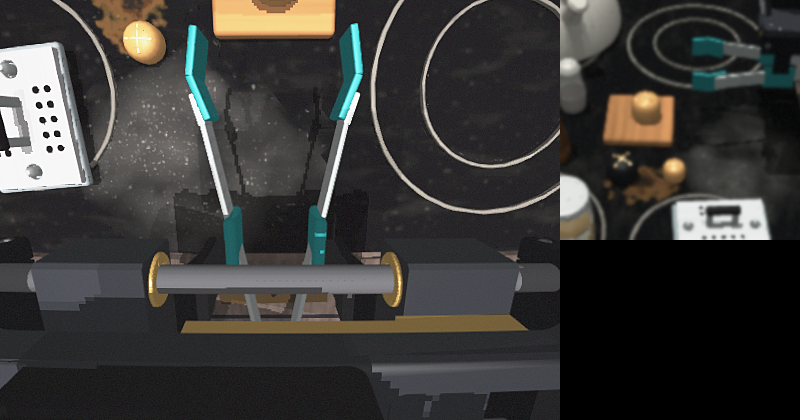

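```bash
python3 - <<'E'
from h import *
import pickle
w,d=pickle.load(open('w6.pkl','rb'));C=w[1]
print('jaws',plane(C,[(189,28),(212,120),(357,28),(346,120)],.1163-.0171+.033).round(4).tolist())
print('board near',plane(C,[(213,37),(335,38)],.014).round(4).tolist())
w5=pickle.load(open('w5.pkl','rb'))
print('rolltop',plane(w5[0][1],[(22,42)],.052).round(4), 'w6 small roll',plane(C,[(144,42)],.02).round(4))
print('roll side', plane(w5[2][1],[(258,201)],.033).round(4))
go([.589,-.035,.036],0)
E
```

```text
jaws [[0.6163, 0.0037, 0.1322], [0.5745, -0.005, 0.1322], [0.6159, -0.0749, 0.1322], [0.5742, -0.0717, 0.1322]]
board near [[0.6429, 0.0138, 0.014], [0.6417, -0.0859, 0.014]]
rolltop [[ 0.6859 -0.0429  0.052 ]] w6 small roll [[0.6386 0.0687 0.02  ]]
roll side [[ 0.6848 -0.0367  0.033 ]]
t 17.45 p [ 0.502  -0.0362  0.1163] yaw -0.28 zax [ 0. -0. -1.] F [ 0.5  0.2 -0.9] w 0.0557 gf 7.0 q6 1.28
units [ 2.175 -0.031  2.008] turn -0.071
```

Emit:
jog_arm:
  motion: [0,0,0.5,0,0,0,1,0,0,0.8,0,0,0,1,0,0,0.5,0,0,0,1,0,0,0.2,0,0,0,1,0,0,0,0,0,0,1,0.2,0,0,0,0,0,1,0.4,0,0,0,0,0,1,0.4,0,0,0,0,0,1]

```text
time: 18.45
position: [0.5436, -0.0357, 0.0374]
tool_rot: [1.0, -0.002, 0.001, 0.0]
ft_force: [-0.2, 0.3, -0.6]
grip_width: 0.0555
grip_force: 7.0
```

```bash
python3 - <<'E'
from h import *
import pickle
w=cam('wrist');pickle.dump(w,open('w7.pkl','wb'))
p,M=st();im,C=w
H,S,V=cv2.split(cv2.cvtColor(im,cv2.COLOR_BGR2HSV))
m=((H>80)&(H<100)&(S>110)&(V>60)).astype(np.uint8)
N,l,s,c=cv2.connectedComponentsWithStats(m)
print([(s[i].tolist(),c[i].round(1).tolist()) for i in range(1,N) if s[i,4]>60])
# roll vs board: hue/sat profile along rows
for r in range(0,100,8): print(r,[tuple(int(v) for v in (H[r,x],S[r,x],V[r,x])) for x in range(200,350,10)])
print(proj(C,[[.6845,-.036,.052],[.6845,-.014,.033],[.6845,-.058,.033],[.6625,-.036,.033]]))
E
```

```text
t 18.5 p [ 0.547  -0.0364  0.0377] yaw -0.23 zax [ 0.008 -0.002 -1.   ] F [ 2.8 -0.5 -0.6] w 0.0557 gf 7.0 q6 1.3
[([185, 25, 35, 97, 1512], [199.0, 72.1]), ([329, 24, 34, 97, 1474], [348.0, 71.7]), ([307, 205, 20, 60, 889], [316.7, 235.4]), ([223, 206, 20, 59, 887], [232.8, 235.9])]
0 [(21, 115, 247), (21, 110, 247), (21, 115, 247), (22, 110, 247), (15, 132, 151), (16, 133, 229), (22, 114, 246), (25, 99, 247), (22, 104, 246), (23, 110, 246), (18, 128, 240), (15, 135, 187), (22, 110, 247), (21, 113, 247), (21, 115, 247)]
8 [(22, 109, 247), (22, 110, 247), (22, 107, 247), (22, 110, 247), (12, 143, 171), (15, 135, 182), (16, 134, 224), (18, 127, 241), (18, 126, 240), (16, 132, 230), (15, 134, 202), (15, 129, 144), (22, 107, 247), (22, 107, 247), (22, 108, 247)]
16 [(23, 103, 247), (23, 105, 247), (23, 105, 247), (22, 106, 247), (18, 124, 245), (15, 127, 149), (15, 135, 174), (15, 133, 197), (15, 133, 193), (15, 133, 178), (15, 131, 152), (12, 143, 220), (22, 109, 247), (22, 112, 247), (21, 113, 247)]
24 [(22, 109, 247), (22, 109, 247), (21, 112, 247), (21, 112, 247), (22, 110, 247), (1
[... 1681 characters left out ...]
(165, 11, 46), (150, 12, 41), (30, 5, 48), (45, 9, 56), (120, 17, 46), (130, 17, 46), (135, 22, 46), (160, 31, 49), (160, 51, 30)]
88 [(90, 153, 105), (90, 16, 31), (105, 12, 41), (165, 10, 50), (160, 17, 45), (128, 22, 47), (170, 19, 41), (141, 42, 43), (120, 16, 48), (150, 20, 50), (137, 38, 47), (150, 24, 43), (140, 16, 49), (0, 18, 58), (92, 73, 59)]
96 [(90, 141, 255), (91, 151, 91), (150, 18, 42), (120, 5, 51), (143, 22, 46), (150, 26, 50), (150, 6, 43), (140, 19, 41), (150, 6, 41), (128, 23, 44), (165, 12, 44), (120, 5, 48), (135, 11, 47), (145, 35, 44), (90, 156, 103)]
[[274.66956332 -36.3450772 ]
 [231.65298997 -17.23648247]
 [317.6403002  -17.59089013]
 [274.82339796  29.12149326]]
```

Emit:
jog_arm:
  motion: [0.3,0,0,0,0,0,1,0.4,0,0,0,0,0,1,0.35,0,0,0,0,0,1,0.16,0,0,0,0,0,1,0,0,0,0,0,0,1]

```text
time: 19.12
position: [0.5903, -0.0356, 0.0362]
tool_rot: [1.0, -0.002, -0.0, 0.0]
ft_force: [-0.1, 0.1, -1.3]
grip_width: 0.0556
grip_force: 7.0
```

```bash
python3 - <<'E'
from h import *
import pickle
w=cam('wrist');pickle.dump(w,open('w8.pkl','wb'))
p,M=st();im,C=w
H,S,V=cv2.split(cv2.cvtColor(im,cv2.COLOR_BGR2HSV))
for r in range(0,130,8): print(r,[tuple(int(v) for v in (H[r,x],V[r,x])) for x in range(200,350,8)])
print(proj(C,[[.6845,-.036,.052],[.6845,-.014,.033],[.6845,-.058,.033],[.6625,-.036,.033]]))
E
```

```text
t 19.18 p [ 0.5895 -0.0355  0.0361] yaw -0.22 zax [-0.001  0.    -1.   ] F [-0.2  0.  -1.7] w 0.0559 gf 7.0 q6 1.33
0 [(16, 239), (16, 239), (16, 239), (16, 239), (16, 240), (16, 240), (16, 241), (16, 241), (16, 241), (16, 242), (17, 242), (17, 242), (17, 243), (18, 244), (17, 244), (19, 244), (18, 244), (18, 245), (19, 245)]
8 [(20, 246), (20, 246), (20, 246), (20, 246), (21, 247), (21, 246), (21, 247), (21, 247), (21, 247), (21, 247), (21, 247), (21, 247), (22, 247), (21, 247), (21, 247), (21, 247), (21, 247), (21, 247), (22, 247)]
16 [(20, 246), (20, 246), (21, 246), (21, 246), (21, 247), (21, 247), (21, 247), (21, 247), (21, 247), (21, 247), (21, 247), (22, 247), (22, 247), (21, 247), (22, 247), (22, 247), (22, 247), (22, 247), (22, 247)]
24 [(18, 244), (18, 244), (18, 244), (18, 244), (18, 244), (18, 244), (18, 244), (18, 244), (18, 244), (18, 244), (18, 244), (18, 244), (17, 244), (18, 245), (18, 245), (18, 245), (18, 245), (19, 245), (18, 245)]
32 [(94, 90), (18, 245), (19, 245), (19, 245), (19, 245), (19, 246), (19, 245), (19, 246), (20, 246), (15, 234), (15, 234), (19, 247),
[... 2041 characters left out ...]
47), (22, 247), (13, 186), (16, 162), (15, 195), (15, 223), (16, 223), (15, 208), (14, 175), (15, 252), (17, 242), (16, 242), (18, 255), (91, 102), (90, 237)]
120 [(0, 247), (92, 88), (92, 102), (22, 247), (22, 247), (19, 246), (17, 243), (13, 119), (13, 130), (14, 139), (14, 137), (13, 132), (13, 207), (16, 242), (16, 242), (16, 242), (14, 131), (33, 89), (8, 250)]
128 [(22, 248), (100, 121), (13, 142), (23, 247), (26, 247), (19, 245), (19, 245), (19, 246), (19, 246), (19, 246), (20, 246), (20, 246), (20, 246), (20, 246), (19, 246), (20, 246), (12, 228), (102, 118), (0, 252)]
[[275.28595158  72.45243956]
 [234.39825395  78.67377553]
 [316.04867004  78.34244236]
 [275.3640493  120.60550534]]
```

Emit:
jog_arm:
  motion: [0,0,0,0,0,0,1,0,0,0,0,0,0,1,0,0,0,0,0,0,1,0,0,0,0,0,0,1]
  grip_force: 15

```text
time: 19.68
position: [0.5899, -0.0356, 0.0362]
tool_rot: [1.0, -0.002, -0.0, -0.0]
ft_force: [0.0, -0.4, -1.6]
grip_width: 0.0406
grip_force: 14.9
```

Emit:
jog_arm:
  motion: [0,0,0,0,0,0,1,0,0,0,0,0,0,1,0,0,0,0,0,0,1,0,0,0,0,0,0,1]
  grip_force: 29

```text
time: 20.18
position: [0.5901, -0.0357, 0.0362]
tool_rot: [1.0, -0.002, -0.0, 0.0]
ft_force: [-0.4, 0.3, -0.7]
grip_width: 0.0392
grip_force: 28.9
```

Emit:
jog_arm:
  motion: [0,0,-0.1,0,0,0,1,0,0,-0.3,0,0,0,1,0,0,-0.5,0,0,0,1,0,0,-0.6,0,0,0,1,0,0,-0.5,0,0,0,1,0,0,-0.3,0,0,0,1,-0.2,-0.3,0,0,0,0,1,-0.3,-0.6,0,0,0,0,1,-0.3,-0.6,0,0,0,0,1,-0.35,-0.7,0,0,0,0,1,-0.35,-0.7,0,0,0,0,1,-0.35,-0.7,0,0,0,0,1]

```text
time: 21.68
position: [0.5136, 0.1111, 0.1272]
tool_rot: [1.0, -0.001, -0.002, -0.0]
ft_force: [-0.3, -0.1, -2.1]
grip_width: 0.0394
grip_force: 28.9
```

Emit:
jog_arm:
  motion: [-0.3,-0.6,0,0,0,0,1,-0.25,-0.6,0,0,0,0,1,-0.25,-0.4,0,0,0,0,1,0,-0.13,0,0,0,0,1,0,0,0,0,0,0,1,0,0,0,0,0,0,1]

```text
time: 22.42
position: [0.4855, 0.1774, 0.1282]
tool_rot: [1.0, -0.002, 0.0, 0.0]
ft_force: [1.1, -0.5, -0.6]
grip_width: 0.0397
grip_force: 28.9
```

```bash
python3 - <<'E'
from h import *
import pickle
w=cam('wrist');s=cam('scene');d=cam('side');pickle.dump((w,s,d),open('w9.pkl','wb'))
p,M=st()
for n,(im,C) in(('wrist',w),('scene',s),('side',d)):
    H,S,V=cv2.split(cv2.cvtColor(im,cv2.COLOR_BGR2HSV))
    for nm,m in(('teal',(H>80)&(H<100)&(S>110)&(V>60)),('gold',(H>11)&(H<30)&(S>85)&(V>90))):
        N,l,t,c=cv2.connectedComponentsWithStats(m.astype(np.uint8))
        e=proj(C,[p+[.094,0,-.003]])[0]
        print(n,nm,[(t[i].tolist(),c[i].round().tolist()) for i in range(1,N) if t[i,4]>60 and np.linalg.norm(c[i]-e)<90],e)
    print('seat',proj(C,[[.5783,.1775,.062]]))
E
```

```text
t 22.57 p [0.4853 0.1773 0.1282] yaw -0.29 zax [ 0. -0. -1.] F [ 0.8 -0.9 -2. ] w 0.0395 gf 28.9 q6 1.71
wrist teal [([219, 25, 25, 95, 805], [229.0, 74.0]), ([307, 25, 21, 94, 890], [317.0, 69.0])] [274.54352428  79.07340924]
wrist gold [([233, 32, 81, 88, 5360], [273.0, 75.0])] [274.54352428  79.07340924]
seat [[274.31905958  93.38868831]]
scene teal [([223, 257, 18, 22, 191], [231.0, 268.0]), ([296, 271, 21, 19, 174], [305.0, 278.0]), ([279, 286, 26, 20, 271], [294.0, 296.0])] [244.4436507  261.53890956]
scene gold [([226, 198, 39, 41, 963], [249.0, 219.0]), ([230, 250, 10, 15, 85], [234.0, 258.0]), ([161, 262, 12, 15, 95], [167.0, 269.0]), ([144, 274, 28, 11, 68], [159.0, 281.0])] [244.4436507  261.53890956]
seat [[246.42204264 289.52067428]]
side teal [([297, 228, 25, 9, 109], [309.0, 231.0]), ([298, 247, 26, 14, 194], [307.0, 254.0]), ([355, 249, 25, 11, 173], [367.0, 255.0])] [311.29913329 244.55030784]
side gold [([229, 193, 47, 33, 1451], [253.0, 209.0]), ([297, 233, 26, 16, 310], [309.0, 241.0]), ([252, 235, 32, 28, 335], [271.0, 248.0])] [311.29913329 244.55030784]
seat [[309.55464348 268.4099216 ]]
```

```bash
python3 -c "
from h import *
st();print(robot.hand_in())"
```

```text
t 22.57 p [0.4853 0.1773 0.1282] yaw -0.29 zax [ 0. -0. -1.] F [ 0.8 -0.9 -2. ] w 0.0395 gf 28.9 q6 1.71
the job is handed in; nothing more can be done
None
```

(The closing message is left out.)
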